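# Change over the vial boxes

### The job

We are changing over from the vials in the shallow box to those in the deep box. First push the open lid of the shallow box over with a fingertip so that it drops fully shut; then push up the tab of the deep box's lid with a fingertip and flip the lid back past upright, so that it stays leaning open by itself. Only push the lids, gently and with the fingers shut or loose, never gripping them: do not lift, tip or drag the boxes along, pick nothing up, and leave everything else on the bench where it stands.

Things in the scene. Friction and masses are not known exactly. Their poses are not given: they have to be found in the camera images.
- deep_box: the deeper (taller) box: loose, heavy, white plastic vial box: 100 mm deep (its x), 130 mm wide (its y), rim 85 mm above the bench, full of black-capped vials that end below the rim. Origin: centre of the underside. Its +x axis points from the front (tab side, turned towards the robot) to the hinge side; z up.
- shallow_box: the shallower (lower) box: loose, heavy, white plastic vial box: 100 mm deep (its x), 130 mm wide (its y), rim 45 mm above the bench, full of black-capped vials that end below the rim. Origin: centre of the underside. Its +x axis points from the front (tab side, turned towards the robot) to the hinge side; z up.
- deep_lid (a joint): hinge angle of that box's white lid in rad: 0 = shut, grows as it swings up and back, 1.57 = lid plane upright, stop at 1.85. It swings freely (about 80 g, hardly any friction): below about 1.3 it falls shut, above that it falls open and rests leaning back on its stop. The lid is an upside-down tray, 100 x 130 mm, 22 mm high, with a tab in the middle of its front edge. Deep box; starts shut.
- shallow_lid (a joint): hinge angle of that box's white lid in rad: 0 = shut, grows as it swings up and back, 1.57 = lid plane upright, stop at 1.85. It swings freely (about 80 g, hardly any friction): below about 1.3 it falls shut, above that it falls open and rests leaning back on its stop. The lid is an upside-down tray, 100 x 130 mm, 22 mm high, with a tab in the middle of its front edge. Shallow box; starts open, leaning back.
- deep_tab (a point): deep box: middle of the front edge of the tab of that lid, half-way through its 5 mm thickness; moves with the lid (its x, z axes turn with the lid). The tab is a flat tongue, 50 mm wide, that sticks out 30 mm in front of the lid's and box's front wall, its underside level with the lid's lower edge; 130 mm from the hinge axis. With the lid open it is the lid's topmost part.
- shallow_tab (a point): shallow box: middle of the front edge of the tab of that lid, half-way through its 5 mm thickness; moves with the lid (its x, z axes turn with the lid). The tab is a flat tongue, 50 mm wide, that sticks out 30 mm in front of the lid's and box's front wall, its underside level with the lid's lower edge; 130 mm from the hinge axis. With the lid open it is the lid's topmost part.
- deep_hinge (a point): deep box: middle of the hinge axis, at the top of the box's back wall; the axis runs along the box's y, level with the lid's lower edge when shut. Fixed to the box.
- shallow_hinge (a point): shallow box: middle of the hinge axis, at the top of the box's back wall; the axis runs along the box's y, level with the lid's lower edge when shut. Fixed to the box.
- jar: bystander, leave alone: small closed glass jar, 34 mm across, 55 mm tall, between the boxes. Origin: centre of its underside.
- dish: bystander, leave alone: low open glass dish, 70 mm across, 16 mm tall, between the boxes, nearer to the robot. Origin: centre of its underside.
- wash: bystander, leave alone: white wash bottle with red cap and bent spout, 66 mm across, 225 mm tall. Origin: centre of its underside.
- tub: bystander, leave alone: wide white lidded tub, 90 mm across, 120 mm tall. Origin: centre of its underside.
- beaker: bystander, leave alone: empty glass beaker, 66 mm across, 90 mm tall. Origin: centre of its underside.
- flask: bystander, leave alone: glass bottle with blue cap, 80 mm across, 150 mm tall, behind the boxes. Origin: centre of its underside.
- spatula: bystander, leave alone: steel spatula lying flat, 170 mm long. Origin: half-way along its underside.
Things that resemble listed ones, but are neither listed nor needed, are in the scene too. What is shaped like the shallow_box but orange is not meant.

How it is judged (in metres and radians):
On the way, in this order (a step that is already met when the one before it is completed fails the run):
1. the shallow box's lid is shut (while the deep one still is) (value of joint shallow_lid below 0.06 rad and value of joint deep_lid below 0.3 rad), for 0.2 s.
2. the deep box's lid has gone past its over-center point and leans open (value of joint deep_lid above 1.65 rad), for 0.2 s.
At the end, for the whole second after the job is handed in: The deep box's lid rests open beyond 1.65 rad by itself, the shallow box's lid is shut (under 0.06 rad), both lids are still, and both boxes stand flat within 35 mm of where they began (value of joint deep_lid above 1.65 rad and value of joint shallow_lid below 0.06 rad and velocity of joint deep_lid between -0.1 and 0.1 rad/s and velocity of joint shallow_lid between -0.1 and 0.1 rad/s and angle between each of deep_box, shallow_box's own z axis and vertical below 0.06 rad and distance of each of deep_box, shallow_box from where it was at the start of the episode below 0.035 m); the robot touches nothing.
It fails at once if a lid is gripped or pressed hard (over 20 N from the fingers) (contact force between the fingers and deep_box above 20 N or contact force between the fingers and shallow_box above 20 N).
It fails at once if a box is lifted, tipped or dragged (over 12 mm up, 0.15 rad, 35 mm along) (height (world z) of any of deep_box, shallow_box above 0.012 m or angle between any of deep_box, shallow_box's own z axis and vertical above 0.15 rad or distance of any of deep_box, shallow_box from where it was at the start of the episode above 0.035 m).
It fails at once if a bystander is moved by more than 30 mm, lifted or knocked over (distance of any of jar, dish, wash, tub, beaker, flask, spatula from where it was at the start of the episode above 0.03 m or height (world z) of any of jar, dish, wash, tub, beaker, flask, spatula above 0.02 m or angle between any of jar, dish, wash, tub, beaker, flask, spatula's own z axis and vertical above 0.4 rad).
It fails at once if the deep lid is opened while the shallow box still stands open (value of joint each of deep_lid, shallow_lid above 1 rad).
It also fails if it takes over 51 s, if anything falls off the work surface, if the arm or the gripper's body presses on something with over 40 N, if the wrist force passes 120 N, or if a joint passes its speed limit or range.

### The arm

A 6-joint arm with a two-finger parallel gripper is mounted at the origin on the work surface. World frame = base frame: x ahead of the robot, y to its left, z up, the work surface at z = 0. Lengths are in mm, angles in rad, forces in N, time in s.
With the tool pointing down it reaches from about 250 to 775 mm from the base axis. Payload 4 kg.
Tool frame: the origin (TCP) lies between the finger pads; the fingertips stand 14 mm ahead of it and the grasp point (between the pads) lies 5 mm behind it (r.tips_ahead is the distance from the TCP to the fingertips, in mm); z points along the fingers, x is the direction in which the jaws open and shut, and the axes are right-handed (so a half turn about z gives the same grasp; the last joint's range is limited). The gripper opens to 85 mm and grips with 20 to 120 N. Pads are 22 mm wide; open, the fingers measure 114 mm over their backs; the gripper's body (76 mm by 85 mm) begins 54 mm behind the grasp point. The pads swing forward as they close: fully open they stand 13 mm farther back than shut.
Start: joints at [-1.347, 0.087, 1.371, -0, 1.684, -0.103], TCP at [176.555, -520.908, 245.341] pointing down, gripper open.
Joint ranges: [-3.1, 3.1], [-0.76, 2.03], [0.27, 2.55], [-1.08, 4.22], [0.17, 2.65], [-2.57, 2.57]. Speed limits (rad/s): [2.79, 2.79, 3.14, 3.14, 3.14, 3.14].

### API

Orientations are given as a unit quaternion [w, x, y, z].
In Python, from station import r gives the robot as it stands. Calls block until the motion is done:
- r.move_ptp(position, orientation): joint-space move of the TCP to a pose.
- r.move_l(position, vel=150, attitude=None): straight line of the TCP; attitude=None keeps the orientation; vel is the mean speed in mm/s.
- r.movej(angles): joint-space move.
- r.open() and r.close(force=None): open the fingers fully, or close them until they stop; force is the grip in N (None keeps the last).
- r.hold(seconds).
- r.inverse_kinematics(position, orientation): joint angles nearest the present ones, or None.
- r.read_camera(name): name is "scene" or "top"; returns the picture (420x560x3 uint8, red, green, blue); there is no depth.
- r.camera_model(name): a dict with "mtx" (3x3 intrinsics, pixels), "cam_to_world" (4x4, takes a point from camera to world coordinates). Camera axes: x right, y down, z forward; pixel columns grow to the right and rows downward; lengths in mm; the calibration is good to about 2 mm. A picture is of the moment at which its call begins. camera_model takes no time and is no camera call.
A pose or a line that the arm cannot do raises r.MotionError and nothing moves.
- r.job_done(): hands the job in, once; it reports no verdict.
Readings, each from a call of its own:
- r.read_clock(): time.
- r.read_qpos(): joint angles.
- r.read_qvel(): joint speeds.
- r.read_joint_efforts(): joint torques, N m.
- r.read_tcp_pos(): TCP position.
- r.read_tool_rot(): TCP orientation.
- r.read_force(): force on the tool from outside, world axes, zero at the start.
- r.read_wrist_torque(): the same for the moment, N m.
- r.read_finger_gap(): finger opening in mm.
Only numpy, scipy, OpenCV 4.12 (cv2) and the standard library are available. Lean on these libraries where they do the work, as an engineer would, in place of code of your own. Each camera call takes 0.05 s, during which the arm holds its last target.

## Working session

There is one attempt and no reset: what is moved stays moved. The work goes in short steps, each a Python script; the robot and the scene stay as the last script left them, time stands still between calls to the robot, and variables do not carry over. Pictures are saved under pics/ and viewed, and the job is handed in when it is done.

```bash
ls; mkdir -p pics
python3 - <<'E'
from station import r
import cv2,numpy as np
np.set_printoptions(suppress=True,precision=4)
for n in("scene","top"):
    im=r.read_camera(n); cv2.imwrite(f"pics/{n}0.png",cv2.cvtColor(im,cv2.COLOR_RGB2BGR))
    m=r.camera_model(n); print(n,m["mtx"],m["cam_to_world"])
print(r.read_clock(),r.read_finger_gap(),r.read_tool_rot())
E
```

```text
pics
scene [[432.7432   0.     280.2062]
 [  0.     432.7432 205.5121]
 [  0.       0.       1.    ]] [[   0.5996    0.4943   -0.6294 1173.4663]
 [   0.8      -0.3912    0.4549 -449.4012]
 [  -0.0214   -0.7763   -0.63    724.4136]
 [   0.        0.        0.        1.    ]]
top [[389.3338   0.     277.7035]
 [  0.     389.3338 208.6495]
 [  0.       0.       1.    ]] [[   0.0303   -0.9829    0.1816  300.2812]
 [  -0.9993   -0.0335   -0.0144    7.1611]
 [   0.0202   -0.181    -0.9833 1236.6445]
 [   0.        0.        0.        1.    ]]
0.1 85.68536823319447 [-0.0007  0.8127 -0.5827 -0.0008]
```

View pics/scene0.png

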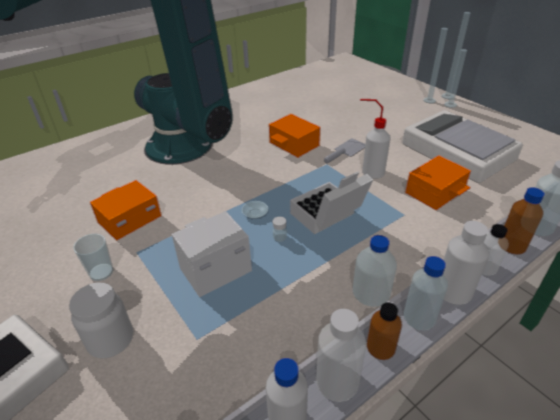

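View pics/top0.png

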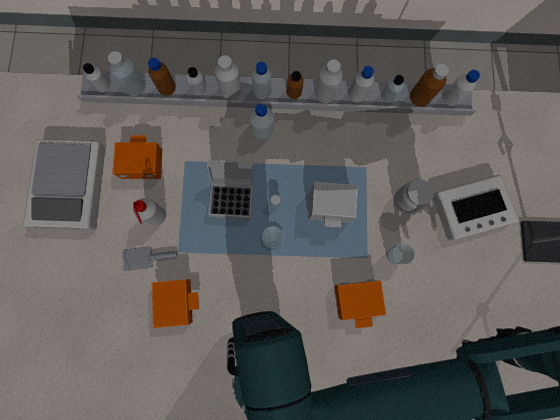

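The candidates in the top view are the open white box at (231,200), the shut white box at (334,203), and three orange boxes at (138,158), (172,303) and (361,300). The white open box is the shallow one and the white shut box is the deep one. I'll check this in close crops.

Run:
```python
import cv2,numpy as np
a=cv2.imread("pics/top0.png")[150:262,175:375]; a=cv2.resize(a,None,fx=4,fy=4,interpolation=cv2.INTER_CUBIC);cv2.imwrite("pics/topc.png",a)
a=cv2.imread("pics/scene0.png")[160:300,160:400]; a=cv2.resize(a,None,fx=3.3,fy=3.3,interpolation=cv2.INTER_CUBIC);cv2.imwrite("pics/scenec.png",a)
```

```text
(no output)
```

View pics/topc.png

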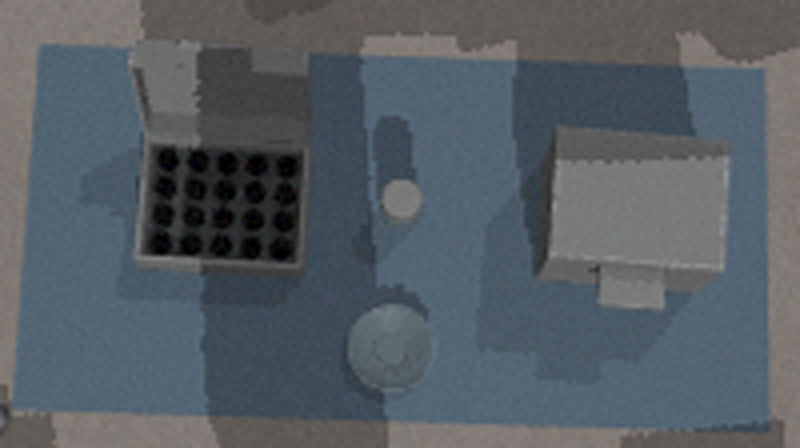

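View pics/scenec.png

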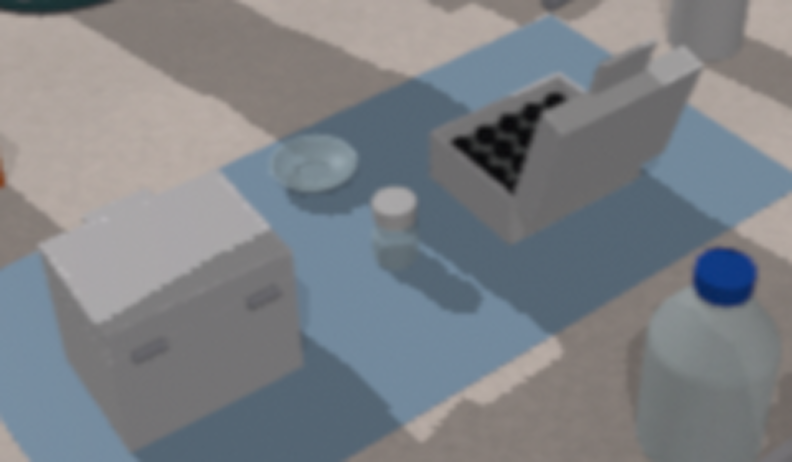

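The crops agree: the left box is low, open and white with black caps (shallow), and the right box is tall, shut and white with its tab towards the robot (deep). The jar and dish sit between them. Next I'll fit the poses.

```bash
cat > h.py <<'E'
from station import r
import cv2,numpy as np
from scipy.optimize import least_squares
from scipy.spatial.transform import Rotation as R
np.set_printoptions(suppress=True,precision=3)
CM={n:r.camera_model(n) for n in("scene","top")}
def proj(n,P):
    m=CM[n]; T=np.linalg.inv(m["cam_to_world"]); p=T[:3,:3]@np.asarray(P,float)+T[:3,3]; q=m["mtx"]@p; return q[:2]/q[2]
def w(p,L):
    c,s=np.cos(p[2]),np.sin(p[2]); return np.array([p[0]+c*L[0]-s*L[1],p[1]+s*L[0]+c*L[1],L[2]])
def lidpt(a,z0,d,y,h):  # d: distance from hinge toward front, h above lid lower edge
    return [50-d*np.cos(a)+h*np.sin(a), y, z0+d*np.sin(a)+h*np.cos(a)]
def snap(name):
    for n in("scene","top"):
        cv2.imwrite(f"pics/{name}_{n}.png",cv2.cvtColor(r.read_camera(n),cv2.COLOR_RGB2BGR))
def quat(mat):
    q=R.from_matrix(mat).as_quat(); return [q[3],q[0],q[1],q[2]]
E
cat > fit.py <<'E'
from h import *
T=lambda u,v:(np.array([u,v])+.5)/4-.5+[175,150]
S=lambda u,v:(np.array([u,v])+.5)/3.3-.5+[160,160]
deep=[("top",T(556,158),[50,65,107]),("top",T(730,158),[50,-65,107]),("top",T(722,268),[-50,-65,107]),("top",T(548,258),[-50,65,107]),
("top",T(598,306),[-80,25,90]),("top",T(662,308),[-80,-25,90]),
("scene",S(100,322),[50,-65,107]),("scene",S(272,232),[50,65,107]),("scene",S(220,172),[-50,65,107]),("scene",S(42,245),[-50,-65,107]),("scene",S(135,448),[50,-65,0]),("scene",S(302,365),[50,65,0])]
a=1.85
sh=[("top",T(137,264),[-50,65,45]),("top",T(303,268),[-50,-65,45]),
("top",T(130,45),lidpt(a,45,100,65,0)),("top",T(310,50),lidpt(a,45,100,-65,0)),
("scene",S(432,137),[-50,-65,45]),("scene",S(560,75),[-50,65,45]),("scene",S(515,242),[50,-65,0]),
("scene",S(550,130),lidpt(a,45,100,-65,22)),("scene",S(700,68),lidpt(a,45,100,65,22)),("scene",S(592,80),lidpt(a,45,130,-25,0)),("scene",S(655,43),lidpt(a,45,130,25,0))]
for nm,obs in(("deep",deep),("shallow",sh)):
    f=lambda p:np.concatenate([proj(n,w(p,L))-uv for n,uv,L in obs])
    s=least_squares(f,[480,0,0],loss="soft_l1",x_scale=[100,100,.1])
    print(nm,s.x); print(f(s.x).reshape(-1,2))
E
python3 fit.py
```

```text
deep [ 540.228 -176.983   -0.055]
[[ 0.146 -7.154]
 [-0.143 -3.346]
 [ 0.226  2.009]
 [-0.172  0.657]
 [-0.593  0.677]
 [ 0.127  1.642]
 [ 1.386  3.733]
 [ 6.259  5.104]
 [-0.549 -1.646]
 [-0.885 -1.195]
 [-1.625  0.601]
 [ 0.391 -0.319]]
shallow [544.778 136.285  -0.035]
[[-0.274 -1.911]
 [ 0.166 -0.056]
 [ 0.667  4.187]
 [ 0.244  6.016]
 [-0.762 -1.007]
 [ 0.11  -0.22 ]
 [-1.842  2.045]
 [ 3.172  2.817]
 [ 1.21   0.755]
 [ 1.577 -4.255]
 [-0.499 -0.822]]
```

```bash
python3 - <<'E'
s=open('fit.py').read()
s=s.replace("T(556,158)","T(558,127)").replace("T(730,158)","T(730,141)").replace("S(100,322)","S(104,333)").replace("S(272,232)","S(291,249)")
s=s.replace("lidpt(a,45,100,65,0)","lidpt(a,45,100,65,22)").replace("lidpt(a,45,100,-65,0)","lidpt(a,45,100,-65,22)")
s+='''
    ims={k:v for k,v in globals().get("I",{n:cv2.resize(cv2.imread(f"pics/{n}0.png"),None,fx=4,fy=4,interpolation=cv2.INTER_CUBIC) for n in("top","scene")}).items()}; I=ims
    H=85 if nm=="deep" else 45; al=0 if nm=="deep" else 1.85
    polys=[[[-50,65,0],[-50,-65,0],[50,-65,0],[50,65,0]],[[-50,65,H],[-50,-65,H],[50,-65,H],[50,65,H]],[lidpt(al,H,d,y,22) for d,y in((0,65),(100,65),(100,-65),(0,-65))],[lidpt(al,H,d,y,0) for d,y in((0,65),(100,65),(100,-65),(0,-65))],[lidpt(al,H,d,y,2.5) for d,y in((100,25),(130,25),(130,-25),(100,-25))]]
    for n in I:
        for po in polys: cv2.polylines(I[n],[np.int32([(proj(n,w(s.x,L))+.5)*4-.5 for L in po])],True,(0,0,255),1)
cv2.imwrite("pics/ovt.png",I["top"][600:1060,700:1500]); cv2.imwrite("pics/ovs.png",I["scene"][640:1200,640:1430+180][:, :970][::1,::1][:560,:800])
cv2.imwrite("pics/ovs2.png",I["scene"][640:1000,1000:1600])
'''
open('fit.py','w').write(s)
E
python3 fit.py
```

```text
deep [ 542.434 -177.189   -0.051]
[[-0.354 -0.03 ]
 [-0.148  0.092]
 [ 0.369  1.184]
 [-0.023  0.023]
 [-0.402 -0.008]
 [ 0.316  0.883]
 [ 0.772  1.133]
 [ 1.025  0.444]
 [-0.262 -1.147]
 [-0.557 -0.482]
 [-1.058  1.34 ]
 [ 0.881  0.181]]
shallow [542.36  137.145  -0.025]
[[-0.457 -0.929]
 [ 0.034  0.505]
 [ 0.989 -1.158]
 [ 0.239  0.219]
 [-1.088 -1.398]
 [-0.565 -0.806]
 [-1.883  1.431]
 [ 3.273  2.102]
 [ 0.813 -0.148]
 [ 1.486 -4.987]
 [-0.782 -1.624]]
```

View pics/ovt.png

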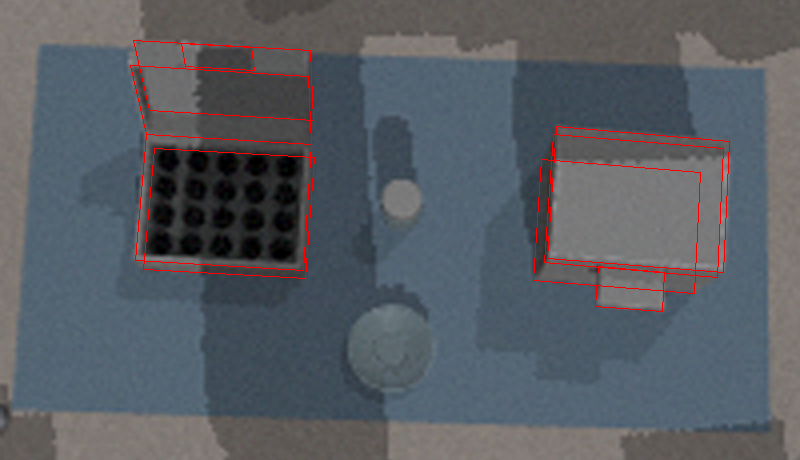

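View pics/ovs2.png

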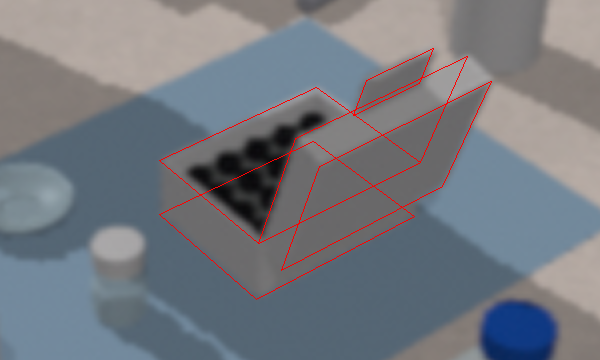

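View pics/ovs.png

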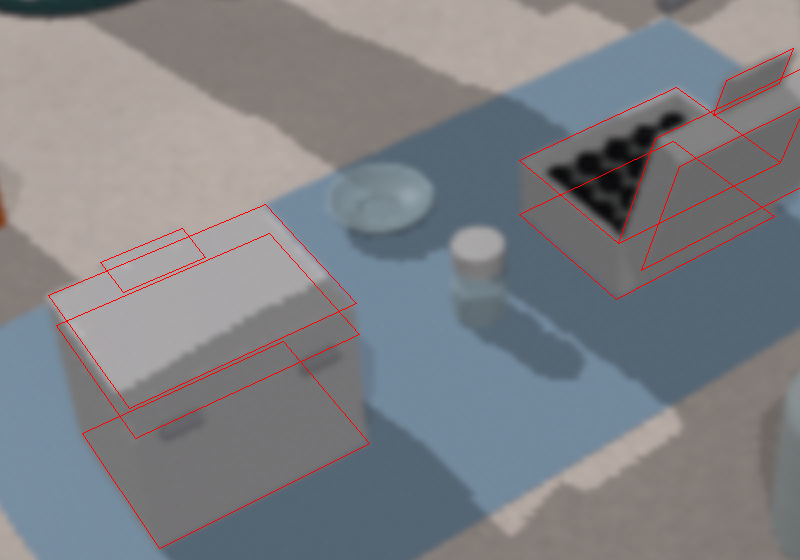

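```bash
cat >> h.py <<'E'
DEEP=np.array([542.4,-177.2,-0.051]); SH=np.array([542.4,137.1,-0.025])
def att(psi,phi,s=1):  # tool z heading psi, pitched phi below horizontal, jaws horizontal
    z=np.array([np.cos(psi)*np.cos(phi),np.sin(psi)*np.cos(phi),-np.sin(phi)])
    x=s*np.array([np.sin(psi),-np.cos(psi),0]); return quat(np.column_stack([x,np.cross(z,x),z]))
def zax(psi,phi): return np.array([np.cos(psi)*np.cos(phi),np.sin(psi)*np.cos(phi),-np.sin(phi)])
E
python3 - <<'E'
from h import *
print("tips",r.tips_ahead)
# bystanders on the bench (top px of base approx)
def bench(n,u,v,z):
    m=CM[n];d=m["cam_to_world"][:3,:3]@np.linalg.inv(m["mtx"])@[u,v,1];o=m["cam_to_world"][:3,3];return (o+d*(z-o[2])/d[2])[:2]
for k,u,v,z in(("flask cap",261,110,145),("jar top",275,200,55),("dish",272.5,237,16),("wash cap",141,207,190),("orange R",361,300,50),("beaker rim",400,254,90),("tub top",415,190,120),("spat",150,257,3)): print(k,bench("top",u,v,z))
# shallow push
for x in(140,5):
  for psi in (0,):
    for s in(1,-1):
      for up in(172,300):
        P=w(SH,[x,0,up]); print("sh",x,s,up,r.inverse_kinematics(P,att(SH[2],np.pi/2,s)))
for phi in(0,.2,.4,.6,.8):
  for psi in(DEEP[2],-.35):
    for s in(1,-1):
      tip=w(DEEP,[-66,0,64]); P=tip-14*zax(psi,phi)
      tip2=w(DEEP,[42,0,190]); P2=tip2-14*zax(psi,phi)
      tip0=w(DEEP,[-150,0,64]); P0=tip0-14*zax(psi,phi)
      print(phi,psi,s,[None if q is None else np.round(q,2) for q in(r.inverse_kinematics(p,att(psi,phi,s)) for p in(P0,P,P2))])
E
```

```text
tips 14.0
flask cap [799.754  50.209]
jar top [545.417  -0.892]
dish [434.471   2.948]
wash cap [485.443 363.241]
orange R [ 250.81  -267.035]
beaker rim [ 388.273 -374.474]
tub top [ 576.508 -414.302]
spat [360.649 384.027]
sh 140 1 172 [ 0.112  0.435  1.089 -0.     1.618  1.708]
sh 140 1 300 [ 0.112  0.426  0.849 -0.     1.867  1.708]
sh 140 -1 172 [ 0.112  0.435  1.089 -0.     1.618 -1.434]
sh 140 -1 300 [ 0.112  0.426  0.849 -0.     1.867 -1.434]
sh 5 1 172 [ 0.145  0.144  1.454 -0.     1.544  1.741]
sh 5 1 300 [ 0.145  0.115  1.233 -0.     1.794  1.741]
sh 5 -1 172 [ 0.145  0.144  1.454 -0.     1.544 -1.401]
sh 5 -1 300 [ 0.145  0.115  1.233 -0.     1.794 -1.401]
0 -0.051 1 [None, array([-1.06,  0.37,  2.48,  2.11,  1.42, -1.32]), array([-0.75,  0.  ,  2.31,  2.25,  0.97, -0.96])]
0 -0.051 -1 [None, array([-1.06,  0.37,  2.48,  2.11,  1.42,  1.82]), array([-0.75,  0.  ,  2.31,  2.25,  0.97,  2.18])]
0 -0.35 1 [None, None, array([-0.44, -0.04,  2.35,  3.01,  0.74, -1.48])]
0 -0.35 -1 [None, None, array([-0.44, -0.04,  2.35,  3.01,  0.74,  1.67])]
0.2 -0.051 1 [None, array([-1.04,
[... 993 characters left out ...]
([-0.42, -0.28,  2.08,  0.16,  0.38,  1.38])]
0.6 -0.35 -1 [None, None, array([-0.42, -0.28,  2.08,  0.16,  0.38, -1.76])]
0.8 -0.051 1 [array([-1.01, -0.53,  2.4 ,  0.79,  0.93,  0.24]), array([-0.77, -0.29,  2.26,  0.78,  0.7 ,  0.37]), array([-0.58, -0.2 ,  1.91,  0.51,  0.8 ,  0.8 ])]
0.8 -0.051 -1 [None, None, array([-0.58, -0.2 ,  1.91,  0.51,  0.8 , -2.34])]
0.8 -0.35 1 [array([-0.76, -0.64,  2.45,  0.47,  0.66,  0.89]), array([-0.55, -0.35,  2.29,  0.33,  0.45,  1.13]), array([-0.41, -0.23,  1.93,  0.07,  0.67,  1.47])]
0.8 -0.35 -1 [array([-0.76, -0.64,  2.45,  0.47,  0.66, -2.25]), array([-0.55, -0.35,  2.29,  0.33,  0.45, -2.01]), array([-0.41, -0.23,  1.93,  0.07,  0.67, -1.67])]
```

Run:
```python
from h import *
m=CM["scene"]
for u,v in((372,300),(375,172),(279,240)):
    d=m["cam_to_world"][:3,:3]@np.linalg.inv(m["mtx"])@[u,v,1];o=m["cam_to_world"][:3,3];print((o+d*(0-o[2])/d[2])[:2])
r.close(20); print(r.read_clock(),r.read_finger_gap())
A=att(SH[2],np.pi/2,-1)
r.move_ptp(list(w(SH,[145,0,300])),A)
r.move_l(list(w(SH,[145,0,173])),vel=120)
print(r.read_clock(),r.read_tcp_pos(),r.read_force())
snap("a")
a=cv2.imread("pics/a_scene.png")[90:290,240:520]; cv2.imwrite("pics/a_sc.png",cv2.resize(a,None,fx=2.8,fy=2.8,interpolation=cv2.INTER_CUBIC))
```

```text
[818.181  36.4  ]
[497.171 383.299]
[553.854  -8.046]
0.8667 -0.03665624930017545
5.0 [687.967 133.543 174.467] [-0.109 -0.22   0.043]
```

View pics/a_sc.png

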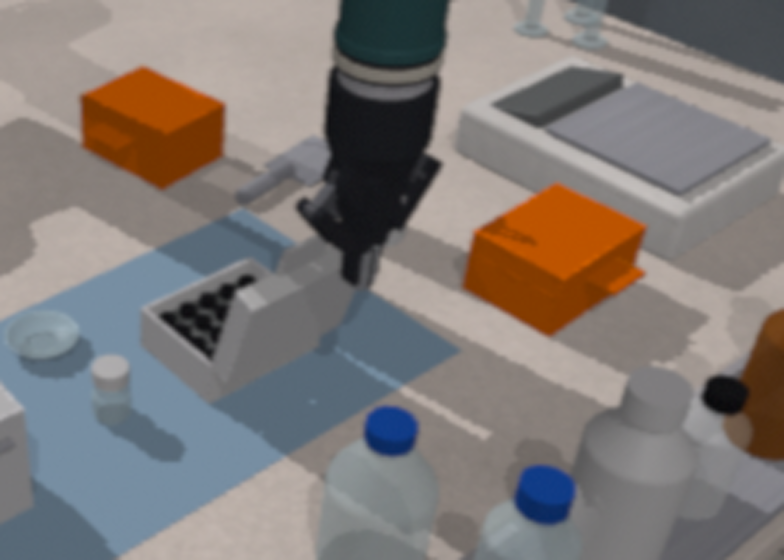

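View pics/a_top.png

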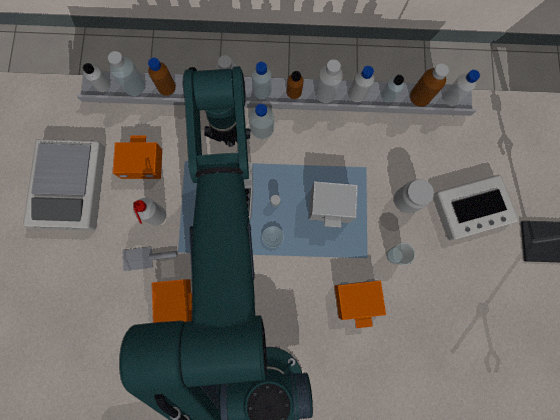

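The fingers hang clear behind the open lid, at about (365,265) in the scene crop. I'll push now.

Run:
```python
from h import *
for x in(110,90,70,50,30,15,0,-10):
    r.move_l(list(w(SH,[x,0,169])),vel=60); print(x,r.read_clock(),r.read_tcp_pos(),r.read_force())
r.hold(0.3)
snap("b")
a=cv2.imread("pics/b_scene.png")[90:290,240:520]; cv2.imwrite("pics/b_sc.png",cv2.resize(a,None,fx=2.8,fy=2.8,interpolation=cv2.INTER_CUBIC))
```

```text
110 5.8333 [652.551 134.348 169.232] [-0.244 -0.134 -0.454]
90 6.3167 [632.367 134.877 169.157] [0.418 0.438 0.583]
70 6.8 [612.207 135.399 169.166] [-0.826  0.006  0.205]
50 7.2833 [592.151 135.902 169.216] [1.319 0.179 0.476]
30 7.7667 [572.166 136.387 169.211] [ 0.651  0.071 -0.043]
15 8.1667 [557.138 136.765 169.156] [ 1.272 -0.784 -0.302]
0 8.5667 [542.125 137.122 169.134] [0.597 0.455 1.052]
-10 8.8833 [532.126 137.383 169.066] [-0.215 -0.346  0.051]
```

View pics/b_sc.png

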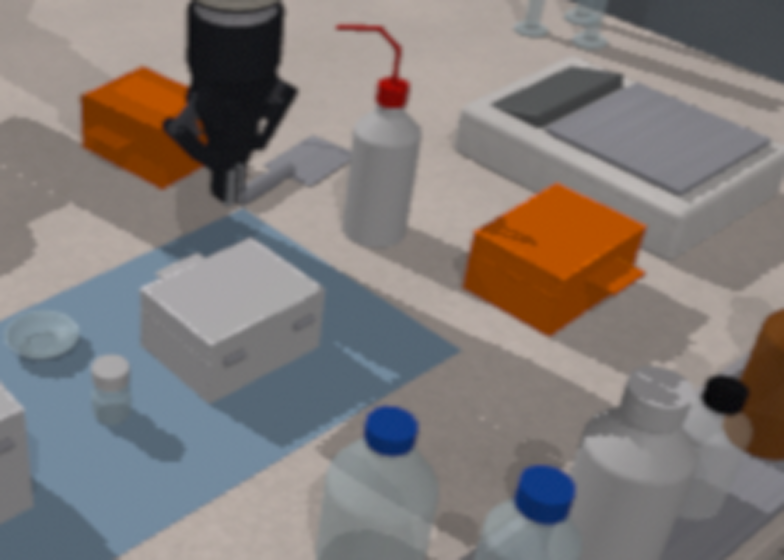

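Shallow lid is shut, at (230,310) in the crop, and its box hasn't moved. Next I'll check the deep-lid path for reachability.

```bash
cat >> h.py <<'E'
def tcp_for(C,phi,psi):  # C=(x_local,z) of the fingertip's upper front edge, deep box frame
    n=np.array([np.sin(phi),np.cos(phi)]); t=np.array(C)-11*n; return w(DEEP,[t[0],0,t[1]])-14*zax(psi,phi)
def arc(th,rad=113): return (50-rad*np.cos(th),85+rad*np.sin(th))
E
python3 - <<'E'
from h import *
for phi in(.6,.7,.8):
  for psi in(-.051,-.25,.15):
    print(phi,psi,[None if q is None else list(np.round(q,2)) for q in(r.inverse_kinematics(list(tcp_for(c,phi,psi)),att(psi,phi,1)) for c in[(-115,190),(-115,64),(-63,64),arc(.5),arc(1.),arc(1.6)])])
E
```

```text
0.6 -0.051 [[np.float64(-1.06), np.float64(-0.67), np.float64(2.32), np.float64(0.92), np.float64(1.06), np.float64(0.27)], [np.float64(-1.06), np.float64(-0.41), np.float64(2.48), np.float64(1.18), np.float64(0.85), np.float64(-0.17)], [np.float64(-0.88), np.float64(-0.27), np.float64(2.39), np.float64(1.27), np.float64(0.69), np.float64(-0.17)], [np.float64(-0.84), np.float64(-0.41), np.float64(2.29), np.float64(1.03), np.float64(0.76), np.float64(0.18)], [np.float64(-0.75), np.float64(-0.37), np.float64(2.18), np.float64(0.93), np.float64(0.73), np.float64(0.34)], [np.float64(-0.63), np.float64(-0.23), np.float64(2.05), np.float64(0.87), np.float64(0.64), np.float64(0.45)]]
0.6 -0.25 [None, [np.float64(-0.87), np.float64(-0.53), np.float64(2.54), np.float64(1.13), np.float64(0.56), np.float64(0.13)], [np.float64(-0.7), np.float64(-0.34), np.float64(2.44), np.float64(1.26), np.float64(0.39), np.float64(0.07)], [np.float64(-0.67), np.float64(-0.48), np.float64(2.33), np.float64(0.8), np.float64(0.49), np.float64(0.59)], [np.float64(-0.59), np.float64(-0.42), np.float64(2.21), np.flo
[... 4217 characters left out ...]
9), np.float64(1.22)]]
0.8 0.15 [[np.float64(-1.01), np.float64(-0.5), np.float64(2.13), np.float64(0.74), np.float64(1.24), np.float64(0.26)], [np.float64(-1.01), np.float64(-0.32), np.float64(2.3), np.float64(0.86), np.float64(1.0), np.float64(-0.01)], [np.float64(-0.87), np.float64(-0.21), np.float64(2.21), np.float64(0.88), np.float64(0.89), np.float64(0.06)], [np.float64(-0.84), np.float64(-0.3), np.float64(2.11), np.float64(0.77), np.float64(1.0), np.float64(0.26)], [np.float64(-0.77), np.float64(-0.26), np.float64(1.99), np.float64(0.71), np.float64(1.01), np.float64(0.38)], [np.float64(-0.66), np.float64(-0.14), np.float64(1.86), np.float64(0.67), np.float64(0.95), np.float64(0.49)]]
```

Run:
```python
from h import *
p=r.read_tcp_pos(); r.move_l([p[0],p[1],270],vel=200)
phi,psi=.7,DEEP[2]; A=att(psi,phi,1)
r.move_ptp(list(tcp_for((-118,190),phi,psi)),A)
r.move_l(list(tcp_for((-118,64),phi,psi)),vel=100)
print(r.read_clock(),r.read_tcp_pos(),tcp_for((-118,64),phi,psi),r.read_force())
snap("c")
a=cv2.imread("pics/c_scene.png")[110:310,100:380]; cv2.imwrite("pics/c_sc.png",cv2.resize(a,None,fx=2.8,fy=2.8,interpolation=cv2.INTER_CUBIC))
```

```text
12.9333 [ 407.009 -170.584   65.171] [ 406.782 -170.277   64.606] [ 0.239 -0.208  0.484]
```

View pics/c_sc.png

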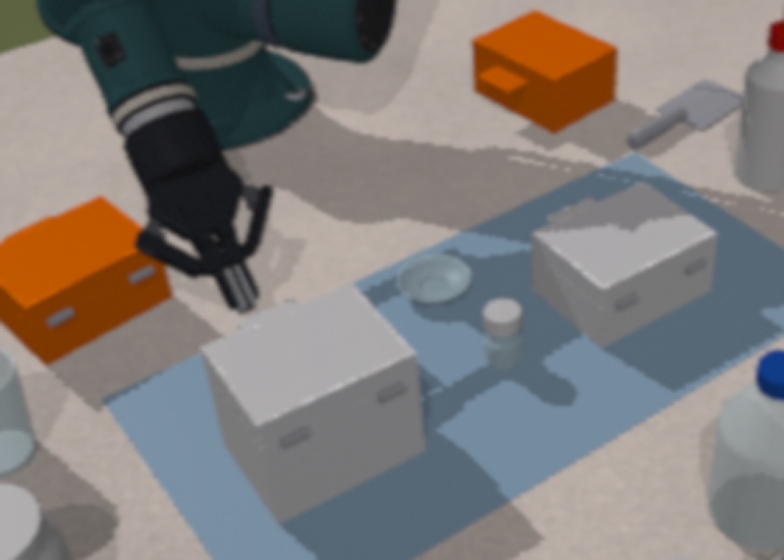

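View pics/c_top.png

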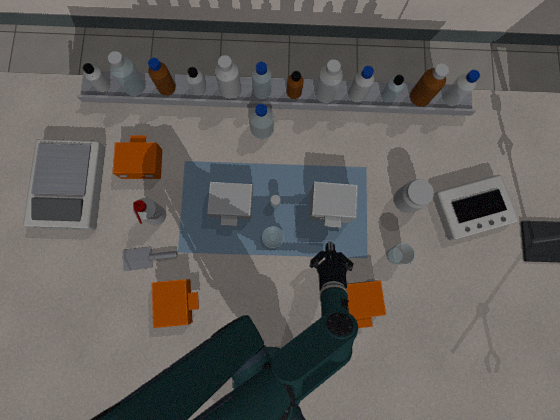

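The fingertip is in front of the tab and lined up with it, top view (331,245) against the tab at (334,222). I'll slide it under and lift in small arc steps, watching the force.

Run:
```python
from h import *
phi,psi=.7,DEEP[2]
r.move_l(list(tcp_for((-63,64),phi,psi)),vel=60); print(r.read_clock(),r.read_force())
for th in(-.05,.1,.25,.4,.5):
    r.move_l(list(tcp_for(arc(th),phi,psi)),vel=60); f=r.read_force(); print(th,r.read_clock(),f)
    if np.linalg.norm(f)>8: print("stop");break
snap("d")
a=cv2.imread("pics/d_scene.png")[110:310,100:380]; cv2.imwrite("pics/d_sc.png",cv2.resize(a,None,fx=2.8,fy=2.8,interpolation=cv2.INTER_CUBIC))
```

```text
14.1 [-0.104 -0.701 -0.333]
-0.05 14.5083 [0.159 0.493 0.593]
0.1 14.9417 [ 0.82  -0.268 -0.337]
0.25 15.375 [-0.162 -0.801 -0.105]
0.4 15.8083 [-0.62  -0.794 -0.292]
0.5 16.15 [-0.904 -0.331 -0.141]
```

View pics/d_sc.png

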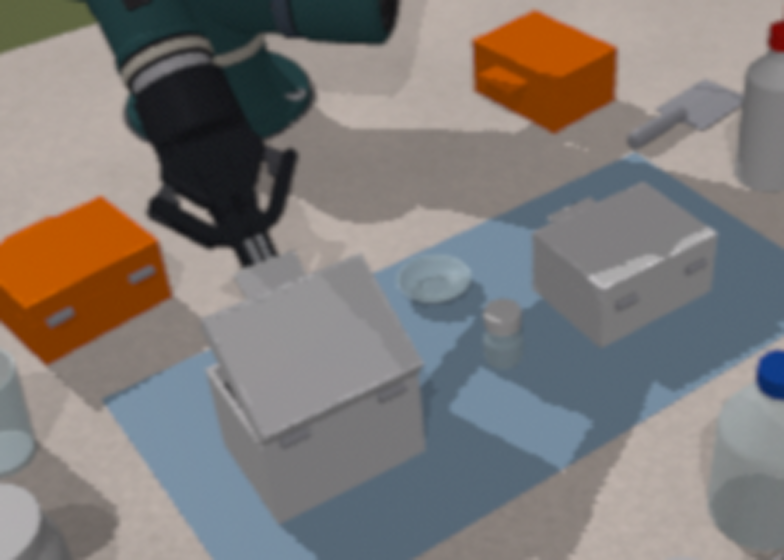

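The lid is rising on the fingertip, with the tab at (265,272) in the crop, and the box hasn't moved. I'll continue along the arc.

Run:
```python
from h import *
phi,psi=.7,DEEP[2]
for th in(.65,.8,.95,1.1,1.25,1.35,1.45,1.55):
    r.move_l(list(tcp_for(arc(th,114),phi,psi)),vel=50); f=r.read_force(); print(th,r.read_clock(),f)
    if np.linalg.norm(f)>8: print("stop");break
r.hold(.5)
snap("e")
a=cv2.imread("pics/e_scene.png")[90:290,100:380]; cv2.imwrite("pics/e_sc.png",cv2.resize(a,None,fx=2.8,fy=2.8,interpolation=cv2.INTER_CUBIC))
```

```text
0.65 16.7417 [ 0.033 -0.749 -0.473]
0.8 17.2333 [-0.79   0.684 -0.512]
0.95 17.725 [-0.842 -0.545 -0.59 ]
1.1 18.2167 [-0.429 -0.414  0.034]
1.25 18.7083 [ 1.128 -0.497  0.157]
1.35 19.0833 [ 0.055  0.47  -0.041]
1.45 19.4583 [-0.458 -0.471 -0.35 ]
1.55 19.8333 [ 0.415 -0.7    0.856]
```

View pics/e_sc.png

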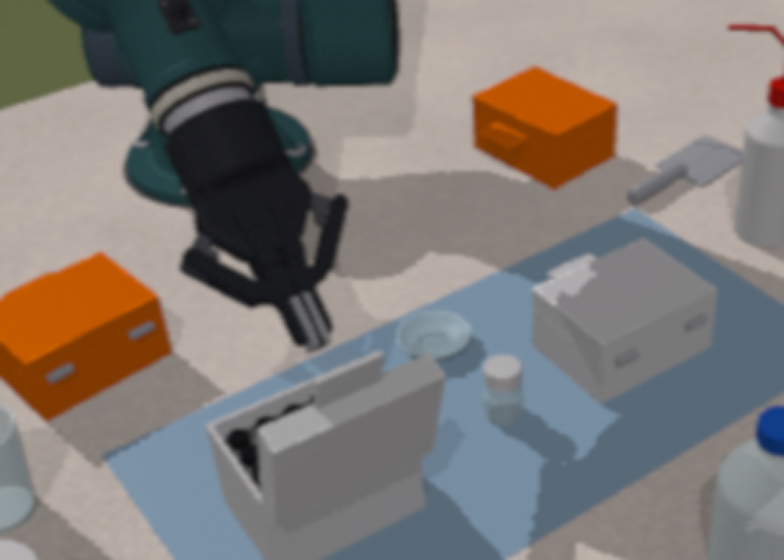

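The lid has gone over and leans back, free of the finger. I'll retract and check.

Run:
```python
from h import *
p=np.array(r.read_tcp_pos()); r.move_l(list(p+[-90,0,60]),vel=100); r.hold(.5)
print(r.read_clock(),r.read_tcp_pos(),r.read_force())
snap("f")
I={n:cv2.resize(cv2.imread(f"pics/f_{n}.png"),None,fx=4,fy=4,interpolation=cv2.INTER_CUBIC) for n in("top","scene")}
for B,H,al in((DEEP,85,1.85),(SH,45,0)):
    ps=[[[-50,65,0],[-50,-65,0],[50,-65,0],[50,65,0]],[lidpt(al,H,d,y,22) for d,y in((0,65),(100,65),(100,-65),(0,-65))],[lidpt(al,H,d,y,2.5) for d,y in((100,25),(130,25),(130,-25),(100,-25))]]
    for n in I:
        for po in ps: cv2.polylines(I[n],[np.int32([(proj(n,w(B,L))+.5)*4-.5 for L in po])],True,(0,0,255),1)
cv2.imwrite("pics/f_ovt.png",I["top"][540:1060,700:1500]); cv2.imwrite("pics/f_ovs.png",cv2.resize(I["scene"][560:1240,560:1600],(780,510)))
```

```text
22.1667 [ 482.21  -178.679  259.518] [ 0.169 -1.006 -0.379]
```

View pics/f_ovt.png

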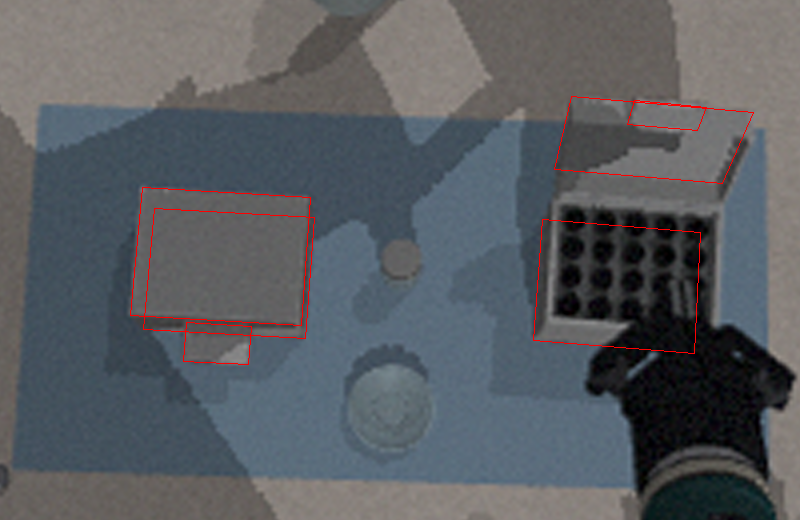

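View pics/f_ovs.png

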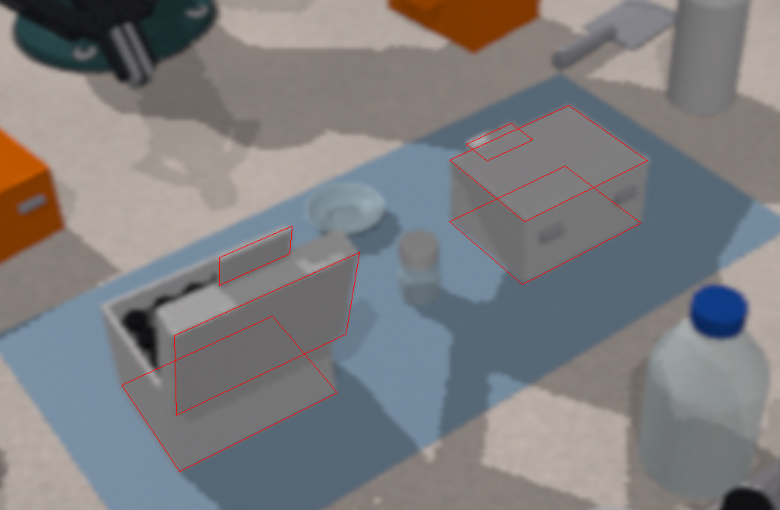

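The overlays fit a deep lid at its 1.85 rad stop and a shut shallow lid, with both boxes on their initial outlines. I'll hand it in.

Run:
```python
from h import *
r.hold(.5); print(r.read_force(),r.read_qvel(),r.read_clock()); r.job_done()
```

```text
[ 1.634 -0.643 -0.537] [ 0.    -0.002  0.001 -0.     0.001  0.001] 22.7667
the job is handed in; nothing more can be done
```

The job is handed in at about 22.8 s of the 51 s allowed; no verdict was reported. With the fingers shut, I pushed the shallow box's lid over from behind its tab until it dropped shut. I then put a fingertip under the deep box's tab and swung that lid back past upright.

- **Lids:** In the last pictures, model outlines over both camera views matched the shallow lid shut and the deep lid leaning at its 1.85 rad stop, well clear of the fingers. I judged the angles from these outlines, as the robot has no direct lid reading.
- **Boxes and bystanders:** Both boxes stood on their starting outlines. The jar, dish and wash bottle looked unmoved. I did not check the other bystanders closely in the last picture.
- **Forces:** During both pushes the tool force readings stayed under about 2 N, which is within sensor noise.
- **First pose fit:** It was several pixels off at some corners because I took shadow edges for lid edges. I corrected the fit before moving the arm. The shallow lid's tab and corner points still disagreed by up to 5 pixels, so I left extra clearance there.

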